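# Start the clamp bolt of a cell press

### The job

Start the hex-headed clamp bolt of the small press in its threaded boss by hand: turn it backward (anticlockwise from above) until it drops as the thread ends pass each other, and only then turn it forward one full turn from there. Finish while still gripping the bolt head, holding the started bolt still, and leave the bottle, beaker and spanner where they are.

Things in the scene. Friction and masses are not known exactly. Their poses are not given: they have to be found in the camera images.
- press: Small press for a sample cell, fixed to the bench: base 120 x 180 x 14 mm, two posts 68 mm either side along its y axis, crossbar 44 x 170 mm with top at 90 mm (post nuts to 99 mm) and in the middle a round threaded steel boss, 52 mm wide, mouth 105 mm above the bench. Origin: centre of its underside, below the bolt, which is captive, always upright, about 0.5 kg, turned by about 0.05 N m.
- bolt_head: Steel hex head of the upright bolt in the boss, 30 mm across flats, 22 mm high, origin at its centre, 150 mm above the bench plus bolt_lift; below it 34 mm of bare shank, 23 mm wide, shows above the boss. z up; x is square to the flat at which the small dark rib on its top (3 mm high) points; the other flats face every 60 degrees. A held head can slide up or down between the fingers.
- bolt_lift (a joint): Height of the bolt (m). Right-hand thread, 8 mm per turn. It starts resting 2 to 7 mm up on the thread's end; turned backward it climbs to +0.008, where the ends pass and it drops by its weight to 0 (a firm grip may hold it up: lower or let go). Turned forward from there it engages and goes down: -0.008 after one turn. Up to 2 mm of free play upward; never above 0.013.
- bolt_turn (a joint): Turning of the bolt (rad), counted through whole turns; grows as it is turned forward (clockwise from above). Use differences: the drop lies within three quarters of a turn backward of the start, at a place not marked outside.
- reagent: Bystander: closed glass bottle with blue cap, 72 mm wide, 150 mm high, origin at its base.
- beaker: Bystander: glass beaker 70 mm wide, 90 mm high, origin at its base.
- spanner: Bystander: steel spanner 180 mm long lying on the bench.

How it is judged:
On the way:
1. the bolt has been turned backward past the end of the thread and has dropped (value of joint bolt_turn below 0.3 rad and value of joint bolt_lift below 0.004 m), for 0.1 s.
At the end, for the whole second after the job is handed in: The bolt is engaged about one turn: it stands 5.2 to 10.8 mm below the height at which the drop ends (bolt_lift -0.0052 to -0.0108), it is still, and the fingers still grip its head with more than 2.5 N (value of joint bolt_lift between -0.0108 and -0.0052 m and contact force between the fingers and bolt_head above 2.5 N and distance between the grasp point and bolt_head below 0.03 m and velocity of joint bolt_turn between -0.15 and 0.15 rad/s); the arm keeps its last pose, push and grip.
It fails at once if a bystander is shifted by more than 3 cm (distance of any of reagent, beaker, spanner from where it was at the start of the episode above 0.03 m).
It also fails if it takes over 72 s, if anything falls off the work surface, if the arm or the gripper's body presses on something with over 40 N, if the wrist force passes 120 N, or if a joint passes its speed limit or range.

### The arm

A 6-joint arm with a two-finger parallel gripper is mounted at the origin on the work surface. World frame = base frame: x ahead of the robot, y to its left, z up, the work surface at z = 0. Lengths are in m, angles in rad, forces in N, time in s.
With the tool pointing down it reaches from about 0.25 to 0.775 m from the base axis. Payload 4 kg.
Tool frame: the origin (TCP) lies midway between the tips of the shut fingers; the grasp point (between the pads) lies 19 mm behind it (robot.grasp_offset is the distance from the TCP to the grasp point, in m); z points along the fingers, y is the direction in which the jaws open and shut (so a half turn about z gives the same grasp; the last joint's range is limited). The gripper opens to 94 mm and grips with 3 to 60 N. Pads are 16 mm wide; open, the fingers measure 119 mm over their backs; the gripper's body (75 mm by 177 mm) begins 78 mm behind the grasp point.
Start: joints at [-1.308, 0.087, 1.371, -0, 1.684, -0.103], TCP at [0.197, -0.514, 0.206] pointing down, gripper open.
Joint ranges: [-3.1, 3.1], [-0.76, 2.03], [0.27, 2.55], [-1.08, 4.22], [0.17, 2.65], [-2.57, 2.57]. Speed limits (rad/s): [2.79, 2.79, 3.14, 3.14, 3.14, 3.14].

### API

Orientations are given as [roll, pitch, yaw] about the fixed x, y, z axes, in that order (R = Rz(yaw) Ry(pitch) Rx(roll)).
In Python, from bench import status, viewer, order, robot gives the robot as it stands. The module is installed in compiled form; this text tells all that it offers.
- The arm moves only by the tool move_arm, never from a script. Its argument "targets" is a list of rows, each a list of 3 entries, a list of its own where there are three numbers: the shift along the tool's x, y, z in mm, then the turn, a rotation vector about the tool's x, y, z in degrees, then the opening, from -1 (shut) to 1 (fully open). A call has 1 to 20 rows; each row is the pose to reach, as a shift and turn from the pose commanded when the call began, along the tool's axes at that moment; what a row does not reach only later rows make up. A row lasts 1/8 s, in which the tool goes at most 62.5 mm and 10.7 degrees, less where a joint would pass 70% of its speed; a pose out of reach is approached as far as the arm can. A call with a gripper value outside its range is refused whole. The fingers move at their own pace and stop on an object; the grip force is fixed at half the most. Time passes only in rows, so rows that repeat a pose let the fingers close. It gives the time, the measured TCP pose, the force and the opening at its end, in the units of the state.
- status.get_obs(): the state, without advancing time (a new reading comes with each control period).
- viewer.snapshot(name): name is "scene" or "top" or "wrist"; returns the picture (480x640x3 uint8, red, green, blue); there is no depth.
- viewer.camera_model(name): a dict with "K" (3x3 intrinsics, pixels), "xyz" and "attitude" of the camera in the world; the wrist camera has in their place "T_tool_cam" (4x4, takes a point from camera to tool coordinates, whose origin is the TCP and whose axes are the flange's). Camera axes: x right, y up, looking along -z (the intrinsics and any distortion apply to the point x, -y, -z); pixel columns grow to the right and rows downward; lengths in m; the calibration is good to about 2 mm. A picture is of the moment at which its call begins: read the wrist's pose just before it. camera_model takes no time and is no camera call.
- order.close_job(): hands the job in, once; it reports no verdict.
The state is a dict: "time": time; "joint_positions": joint angles; "qvel": joint speeds; "joint_torque": joint torques, N m; "tool_pos": TCP position; "ee_rot": TCP orientation; "wrist_force": force on the tool from outside, world axes, zero at the start; "wrist_torque": the same for the moment, N m; "width": finger opening in m.
Only numpy, scipy, OpenCV 4.12 (cv2) and the standard library are available. Lean on these libraries where they do the work, as an engineer would, in place of code of your own. Each camera call takes 0.05 s, during which the arm holds its last target. There are 200 camera calls.

## Working session

There is one attempt and no reset: what is moved stays moved. The work goes in short steps, Python scripts to look and compute and a tool call to move; the robot and the scene stay as the last step left them, time stands still between calls to the robot, and variables do not carry over. Pictures are saved under pics/ and viewed, about 8 in all and at most 12, crops included, and the job is handed in when it is done.

Besides the shell and the picture viewer there is one more tool, called after "Emit:" as name([rows], argument=value, ...), one row to a line, values as JSON. move_arm: Moves the arm, as the interface text tells. Its arguments: {"type":"object","properties":{"targets":{"type":"array"}},"required":["targets"]}

```bash
mkdir -p pics; python3 - <<'E'
from bench import status, viewer
import cv2,numpy as np
o=status.get_obs();print({k:np.round(v,3).tolist() for k,v in o.items()})
for n in("scene","top"):
    im=viewer.snapshot(n);cv2.imwrite(f"pics/{n}0.png",im[...,::-1])
for n in("scene","top","wrist"):
    print(n,viewer.camera_model(n))
E
```

```text
{'time': 0.0, 'joint_positions': [-1.308, 0.088, 1.372, 0.0, 1.684, -0.103], 'qvel': [0.0, 0.001, -0.001, -0.001, 0.0, 0.001], 'joint_torque': [-0.0, -34.018, -30.243, 0.072, 0.033, -0.0], 'tool_pos': [0.197, -0.513, 0.204], 'ee_rot': [-3.139, -0.0, 0.366], 'wrist_force': [-0.721, 0.341, 0.136], 'wrist_torque': [0.004, -0.047, -0.01], 'width': 0.094}
scene {'K': array([[483.95231751,   0.        , 325.98262004],
       [  0.        , 483.95231751, 236.3609671 ],
       [  0.        ,   0.        ,   1.        ]]), 'xyz': array([1.08645749, 0.81643358, 0.90101958]), 'attitude': array([0.90806101, 0.02010358, 2.49047273])}
top {'K': array([[493.87801967,   0.        , 315.08942614],
       [  0.        , 493.87801967, 238.61420828],
       [  0.        ,   0.        ,   1.        ]]), 'xyz': array([ 3.45258202e-01, -1.24222686e-03,  1.27125140e+00]), 'attitude': array([ 0.12606804, -0.01709081, -1.5514129 ])}
wrist {'K': array([[401.39787156,   0.        , 315.18091805],
       [  0.        , 401.39787156, 244.80142518],
       [  0.        ,   0.        ,   1.        ]]), 'T_tool_cam': array([[ 1.90317225e-04,  9.58778908e-01,  2.84153074e-01,
         8.30453040e-02],
       [ 9.99998916e-01,  2.32470822e-04, -1.45416389e-03,
        -1.27433768e-03],
       [-1.46027897e-03,  2.84153042e-01, -9.58777824e-01,
        -1.78937315e-01],
       [ 0.00000000e+00,  0.00000000e+00,  0.00000000e+00,
         1.00000000e+00]])}
```

View pics/top0.png

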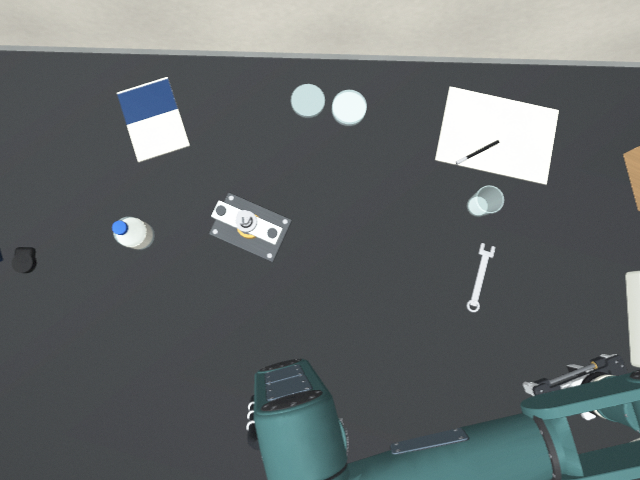

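View pics/scene0.png

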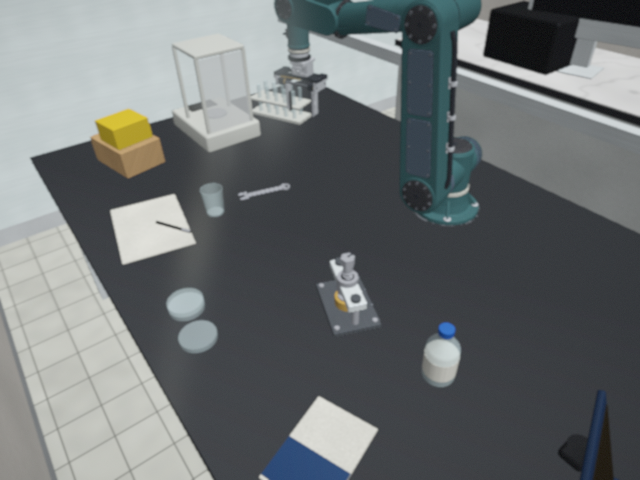

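Top view: the press is around (250,227) with its bolt head near (247,219). Bottle is at (133,233), beaker at (485,201), spanner at (480,278). In the scene view the head is near (348,259).

```bash
cat > h.py <<'E'
import numpy as np,cv2
from scipy.spatial.transform import Rotation as R
from bench import status, viewer
def cam(n,o=None):
    m=viewer.camera_model(n);K=m["K"]
    if n=="wrist":
        T=m["T_tool_cam"];Rt=R.from_euler('xyz',o["ee_rot"]).as_matrix()
        return K,Rt@T[:3,:3],Rt@T[:3,3]+o["tool_pos"]
    return K,R.from_euler('xyz',m["attitude"]).as_matrix(),m["xyz"]
def ray(c,p):
    K,Rc,t=c;d=np.linalg.inv(K)@[p[0],p[1],1];return t,Rc@(d*[1,-1,-1])
def onz(c,p,z):
    t,d=ray(c,p);return t+d*(z-t[2])/d[2]
def proj(c,P):
    K,Rc,t=c;q=Rc.T@(np.asarray(P)-t)*[1,-1,-1];q=K@q;return q[:2]/q[2]
def cross(c1,p1,c2,p2):
    a,u=ray(c1,p1);b,v=ray(c2,p2);s=np.linalg.lstsq(np.c_[u,-v],b-a,rcond=None)[0]
    A,B=a+u*s[0],b+v*s[1];return (A+B)/2,np.linalg.norm(A-B)
E
python3 - <<'E'
from h import *
t=cam("top");s=cam("scene")
print("head",onz(t,(247,219),.165),onz(s,(348,257),.165),cross(t,(247,219),s,(348,257)))
q=[onz(t,p,.014) for p in((230,198),(285,222),(270,256),(214,233))]
print(np.round(q,3),np.mean(q,0))
print("bottle",onz(t,(121,228),.15),onz(s,(447,330),.15))
a=cv2.imread("pics/top0.png")[170:290,190:310];b=cv2.imread("pics/scene0.png")[235:355,290:410]
cv2.imwrite("pics/crop.png",np.hstack([cv2.resize(x,(400,400),interpolation=2) for x in(a,b)]))
E
```

```text
head [0.52726012 0.13759315 0.165     ] [0.53396596 0.15199413 0.165     ] (array([0.52735105, 0.14047634, 0.15400974]), np.float64(0.0045616172876153))
[[0.606 0.202 0.014]
 [0.546 0.059 0.014]
 [0.458 0.095 0.014]
 [0.514 0.24  0.014]] [0.53107972 0.14877411 0.014     ]
bottle [0.50258113 0.42522732 0.15      ] [0.51084755 0.43720396 0.15      ]
```

View pics/crop.png

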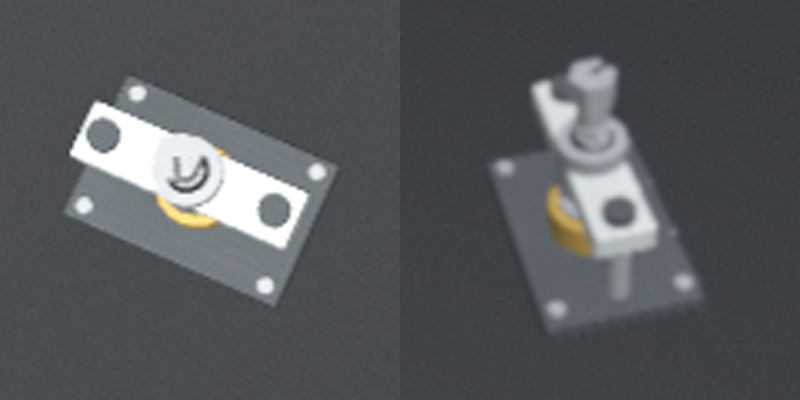

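The crop gives the press centre at about (0.53, 0.147), with its y axis along roughly (0.39, 0.92). The rib on the head can't be resolved from here. I'll move the wrist camera over it with the TCP at z ≈ 0.26.

Emit:
move_arm([
  [[0,0,-60],[0,0,0],1],
  [[40,-35,-60],[0,0,0],1],
  [[80,-72,-60],[0,0,0],1],
  [[120,-108,-60],[0,0,0],1],
  [[160,-145,-60],[0,0,0],1],
  [[200,-181,-60],[0,0,0],1],
  [[240,-218,-60],[0,0,0],1],
  [[280,-254,-60],[0,0,0],1],
  [[320,-290,-60],[0,0,0],1],
  [[360,-327,-60],[0,0,0],1],
  [[400,-363,-60],[0,0,0],1],
  [[440,-399,-60],[0,0,0],1],
  [[480,-436,-60],[0,0,0],1],
  [[520,-472,-60],[0,0,0],1],
  [[548,-497,-60],[0,0,0],1],
  [[548,-497,-60],[0,0,0],1],
  [[548,-497,-60],[0,0,0],1],
])

```text
time: 2.22
tool_pos: [0.5303, 0.146, 0.265]
ee_rot: [3.141, 0.001, 0.366]
wrist_force: [-0.7, -0.4, -0.0]
width: 0.0939
```

```bash
python3 - <<'E'
from h import *
o=status.get_obs();print({k:np.round(v,3).tolist() for k,v in o.items()})
im=viewer.snapshot("wrist")[...,::-1];cv2.imwrite("pics/w1.png",im)
c=cam("wrist",o);p=proj(c,(.53,.146,.165));print(p)
E
```

```text
{'time': 2.225, 'joint_positions': [0.166, 0.085, 1.257, -0.001, 1.802, 1.371], 'qvel': [-0.02, -0.017, 0.004, 0.002, -0.003, 0.003], 'joint_torque': [0.569, -33.472, -30.411, 0.074, -0.088, -0.001], 'tool_pos': [0.53, 0.146, 0.265], 'ee_rot': [3.141, 0.001, 0.366], 'wrist_force': [-0.728, -0.395, -0.041], 'wrist_torque': [-0.071, -0.028, 0.046], 'width': 0.094}
[316.10854636 245.51237061]
```

View pics/w1.png

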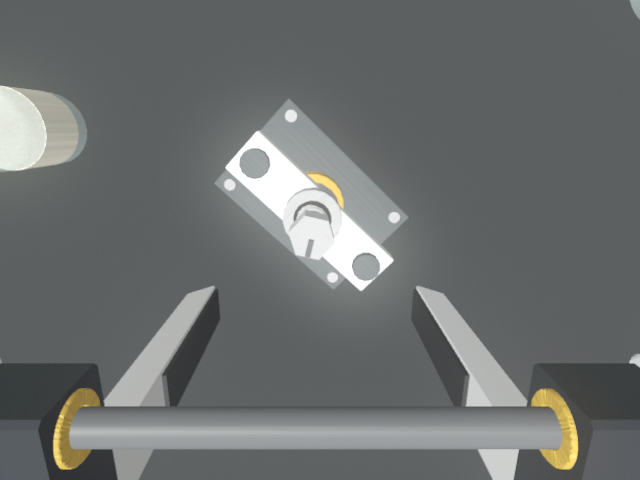

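The head's top is at about (312,238), and its rib runs from near (312,240) to (308,257). Next: segment the head top and the rib.

```bash
python3 - <<'E'
import cv2
im=cv2.imread("pics/w1.png")[200:270,270:350]
cv2.imwrite("pics/w1c.png",cv2.resize(im,(800,700)[:2],interpolation=cv2.INTER_CUBIC)[:600])
E
```

```text
(no output)
```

View pics/w1c.png

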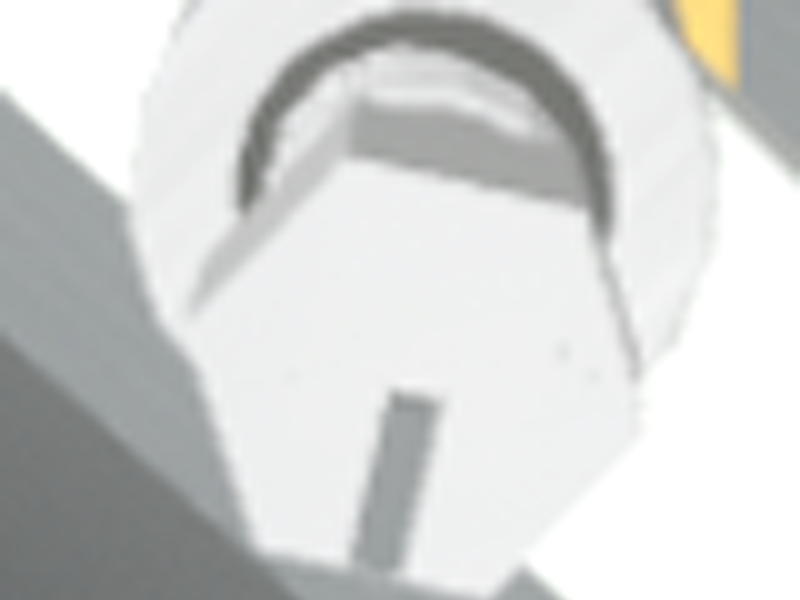

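Corners of the head top, in full-image pixels: about (304.5,216), (328.8,220.8), (333.8,240), (321,259.5), (295,255), (289,232.5).

```bash
python3 - <<'E'
from h import *
o=status.get_obs();c=cam("wrist",o);Rt=R.from_euler('xyz',o["ee_rot"]).as_matrix()
P=[(345,160),(588,208),(638,395),(508,598),(250,550),(190,325)]
f=lambda p:Rt.T@(onz(c,(270+p[0]/10-.45,200+p[1]/10-.45),.1655)-o["tool_pos"])
Q=np.array([f(p)*1000 for p in P]);print(Q.round(1),Q.mean(0))
M=Q.mean(0);g=Q-M
print("flats dist",[np.linalg.norm((g[i]+g[(i+1)%6])/2)[...].round(1) for i in range(6)])
a=[np.degrees(np.arctan2(*((g[i]+g[(i+1)%6])/2)[1::-1])) for i in range(6)];print(a,[x%60 for x in a])
e=[np.degrees(np.arctan2(*(Q[(i+1)%6]-Q[i])[1::-1]))%60 for i in range(6)];print(e)
r=f((378,570))-f((415,395));print("rib",np.degrees(np.arctan2(r[1],r[0])),"world",onz(c,(311.6,237),.1655))
E
```

```text
[[ 22.1  -8.7  99.8]
 [ 18.6   8.5  99.8]
 [  4.7  12.3  99.9]
 [-10.7   2.9  99.9]
 [ -7.  -15.9  99.9]
 [ 10.  -20.   99.8]] [ 6.27427647 -3.48500071 99.84788204]
flats dist [np.float64(14.4), np.float64(14.9), np.float64(14.4), np.float64(15.4), np.float64(15.2), np.float64(14.6)]
[np.float64(13.493164895231546), np.float64(68.79886188110656), np.float64(129.8612804119748), np.float64(-168.7813575376727), np.float64(-108.32862348600419), np.float64(-48.1398246104555)] [np.float64(13.493164895231546), np.float64(8.79886188110656), np.float64(9.861280411974803), np.float64(11.218642462327296), np.float64(11.67137651399581), np.float64(11.860175389544501)]
[np.float64(41.4336911083156), np.float64(44.86483406139283), np.float64(31.115010779971357), np.float64(41.116461983200466), np.float64(46.54288498312146), np.float64(42.85671277919523)]
rib -168.34396688316613 world [0.53494833 0.15098613 0.1655    ]
```

Emit:
move_arm([
  [[6,-3.5,-20],[0,0,10],1],
  [[6,-3.5,-20],[0,0,20],1],
  [[6,-3.5,-10],[0,0,30],1],
  [[6,-3.5,20],[0,0,41],1],
  [[6,-3.5,60],[0,0,41],1],
  [[6,-3.5,90],[0,0,41],1],
  [[6,-3.5,110],[0,0,41],1],
  [[6,-3.5,120],[0,0,41],1],
  [[6,-3.5,129],[0,0,41],1],
  [[6,-3.5,129],[0,0,41],1],
  [[6,-3.5,129],[0,0,41],1],
])

```text
time: 3.65
tool_pos: [0.5356, 0.1519, 0.1374]
ee_rot: [-3.141, -0.002, -0.35]
wrist_force: [-0.6, 0.1, -0.1]
width: 0.0939
```

```bash
python3 - <<'E'
from h import *
o=status.get_obs();print({k:np.round(v,3).tolist() for k,v in o.items()})
im=viewer.snapshot("wrist")[...,::-1];cv2.imwrite("pics/w2.png",im[200:])
c=cam("wrist",o);Rt=R.from_euler('xyz',o["ee_rot"]).as_matrix()
print(proj(c,o["tool_pos"]-Rt[:,2]*.030))
E
```

```text
{'time': 3.65, 'joint_positions': [0.175, 0.124, 1.466, -0.0, 1.55, 2.095], 'qvel': [0.002, -0.001, -0.005, -0.001, -0.0, -0.001], 'joint_torque': [-0.061, -34.769, -29.452, -0.028, -0.067, -0.0], 'tool_pos': [0.536, 0.152, 0.137], 'ee_rot': [-3.141, -0.002, -0.35], 'wrist_force': [-0.636, 0.073, -0.056], 'wrist_torque': [0.054, 0.009, -0.004], 'width': 0.094}
[316.91492047 333.41984941]
```

View pics/w2.png

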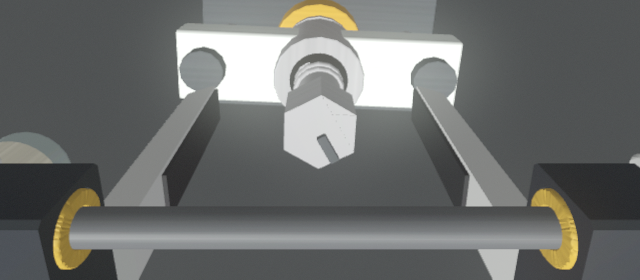

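The head is centred at about (320,332) in the full image, against an expected (317,333), and its side flats are parallel to the pads. I'll shift y by +1 mm and close.

Emit:
move_arm([
  [[0,1,2],[0,0,0],0],
  [[0,1,2],[0,0,0],-1],
  [[0,1,2],[0,0,0],-1],
  [[0,1,2],[0,0,0],-1],
  [[0,1,2],[0,0,0],-1],
  [[0,1,2],[0,0,0],-1],
  [[0,1,2],[0,0,0],-1],
])

```text
time: 4.58
tool_pos: [0.5346, 0.1507, 0.1344]
ee_rot: [3.141, 0.0, -0.35]
wrist_force: [-0.0, -0.1, -0.1]
width: 0.0295
```

```bash
cat >s.py <<'E'
from h import *
o=status.get_obs()
for k in("time","joint_positions","tool_pos","ee_rot","wrist_force","wrist_torque","width"):print(k,np.round(o[k],4).tolist())
E
python3 s.py
```

```text
time 4.575
joint_positions [0.1731, 0.1241, 1.4716, -0.0007, 1.5464, 2.0938]
tool_pos [0.5346, 0.1507, 0.1344]
ee_rot [3.1407, 0.0, -0.3499]
wrist_force [-0.0051, -0.1496, -0.0847]
wrist_torque [0.0099, 0.0261, -0.0017]
width 0.0295
```

Gripped flat to flat at width 29.5 mm, with the wrist load near zero. Turning backward 40° while following the thread's climb.

Emit:
move_arm([
  [[0,0,-0.1],[0,0,-5],-1],
  [[0,0,-0.2],[0,0,-10],-1],
  [[0,0,-0.3],[0,0,-15],-1],
  [[0,0,-0.4],[0,0,-20],-1],
  [[0,0,-0.5],[0,0,-25],-1],
  [[0,0,-0.7],[0,0,-30],-1],
  [[0,0,-0.8],[0,0,-35],-1],
  [[0,0,-0.9],[0,0,-40],-1],
  [[0,0,-0.9],[0,0,-40],-1],
])

```text
time: 5.7
tool_pos: [0.5345, 0.1508, 0.1353]
ee_rot: [3.141, 0.001, 0.347]
wrist_force: [-0.2, -0.8, 0.4]
width: 0.0301
```

```bash
python3 s.py
```

```text
time 5.7
joint_positions [0.1731, 0.1237, 1.4703, -0.0004, 1.5481, 1.3965]
tool_pos [0.5345, 0.1508, 0.1353]
ee_rot [3.1413, 0.0006, 0.3474]
wrist_force [-0.2028, -0.8103, 0.3694]
wrist_torque [-0.1111, 0.1157, 0.0968]
width 0.0301
```

Emit:
move_arm([
  [[0,0,-0.1],[0,0,-5],-1],
  [[0,0,-0.2],[0,0,-10],-1],
  [[0,0,-0.3],[0,0,-15],-1],
  [[0,0,-0.4],[0,0,-20],-1],
  [[0,0,-0.5],[0,0,-25],-1],
  [[0,0,-0.5],[0,0,-30],-1],
  [[0,0,-0.5],[0,0,-30],-1],
])

```text
time: 6.58
tool_pos: [0.5345, 0.1508, 0.1359]
ee_rot: [-3.141, 0.001, 0.87]
wrist_force: [-0.4, -0.8, 1.0]
width: 0.0298
```

Emit:
move_arm([
  [[0,0,-0.1],[0,0,-5],-1],
  [[0,0,-0.2],[0,0,-10],-1],
  [[0,0,-0.3],[0,0,-15],-1],
  [[0,0,-0.4],[0,0,-20],-1],
  [[0,0,-0.5],[0,0,-25],-1],
  [[0,0,-0.5],[0,0,-30],-1],
  [[0,0,-0.5],[0,0,-30],-1],
])

```text
time: 7.45
tool_pos: [0.5344, 0.1508, 0.1365]
ee_rot: [-3.141, 0.001, 1.393]
wrist_force: [-0.2, -2.0, 1.6]
width: 0.0299
```

```bash
python3 s.py
```

```text
time 7.45
joint_positions [0.1731, 0.1229, 1.4687, -0.0005, 1.5506, 0.351]
tool_pos [0.5344, 0.1508, 0.1365]
ee_rot [-3.1411, 0.0007, 1.3929]
wrist_force [-0.2492, -1.9532, 1.5653]
wrist_torque [-0.2916, 0.3327, 0.0497]
width 0.0299
```

Fz rises to +1.6 N, so the thread is still pushing up and there has been no drop after 100°. Continuing.

Emit:
move_arm([
  [[0,0,-0.1],[0,0,-5],-1],
  [[0,0,-0.2],[0,0,-10],-1],
  [[0,0,-0.3],[0,0,-15],-1],
  [[0,0,-0.4],[0,0,-20],-1],
  [[0,0,-0.5],[0,0,-25],-1],
  [[0,0,-0.5],[0,0,-30],-1],
  [[0,0,-0.5],[0,0,-30],-1],
])

```text
time: 8.32
tool_pos: [0.5344, 0.1507, 0.1371]
ee_rot: [-3.141, 0.0, 1.916]
wrist_force: [-2.6, -1.7, 2.3]
width: 0.03
```

```bash
python3 s.py|tail -3
```

```text
wrist_force [-2.5595, -1.6733, 2.3005]
wrist_torque [-0.4894, 0.4779, 0.0864]
width 0.03
```

Emit:
move_arm([
  [[0,0,-0.1],[0,0,-5],-1],
  [[0,0,-0.2],[0,0,-10],-1],
  [[0,0,-0.3],[0,0,-15],-1],
  [[0,0,-0.4],[0,0,-20],-1],
  [[0,0,-0.5],[0,0,-25],-1],
  [[0,0,-0.5],[0,0,-30],-1],
  [[0,0,-0.5],[0,0,-30],-1],
])

```text
time: 9.2
tool_pos: [0.5343, 0.1506, 0.1354]
ee_rot: [-3.139, -0.001, 2.439]
wrist_force: [0.9, -2.1, -5.4]
width: 0.0296
```

```bash
python3 s.py|tail -3
```

```text
wrist_force [0.9362, -2.1425, -5.4227]
wrist_torque [-0.3543, -0.2863, 0.0267]
width 0.0296
```

Fz flipped from +2.3 to −5.4 N, which is the bolt's weight. The thread ends passed between 130° and 160° back, and the grip is now holding the bolt up. I'll release so it drops and check that with the camera.

Emit:
move_arm([
  [[0,0,0],[0,0,0],0.2],
  [[0,0,0],[0,0,0],0.2],
  [[0,0,0],[0,0,0],0.2],
  [[0,0,0],[0,0,0],0.2],
  [[0,0,0],[0,0,0],0.2],
])

```text
time: 9.82
tool_pos: [0.5348, 0.1511, 0.1376]
ee_rot: [3.141, 0.0, 2.443]
wrist_force: [-0.4, -0.5, -0.3]
width: 0.0566
```

```bash
python3 s.py; python3 - <<'E'
from h import *
o=status.get_obs()
im=viewer.snapshot("wrist")[...,::-1];cv2.imwrite("pics/w3.png",im)
a=cv2.imread("pics/w2.png")[60:200,240:400];b=im[260:400,240:400]
cv2.imwrite("pics/w3c.png",np.hstack([cv2.resize(x,(400,350),interpolation=2) for x in(a,b)]))
c=cam("wrist",o)
for z in(.161,.165,.169):
  print(z,proj(c,(.5346,.1507,z)),401.4*.030/ (c[1].T@(np.array((.5346,.1507,z))-c[2]))[2])
E
```

```text
time 9.825
joint_positions [0.1732, 0.1224, 1.4671, 0.0, 1.5516, -0.6986]
tool_pos [0.5348, 0.1511, 0.1376]
ee_rot [3.1412, 0.0003, 2.4426]
wrist_force [-0.3626, -0.4563, -0.304]
wrist_torque [-0.0464, -0.1714, 0.0109]
width 0.0566
0.161 [313.25007211 329.391144  ] -69.54386670090341
0.165 [313.20486809 334.01730637] -71.11813803843607
0.169 [313.15757009 338.85776559] -72.7653340485647
```

View pics/w3c.png

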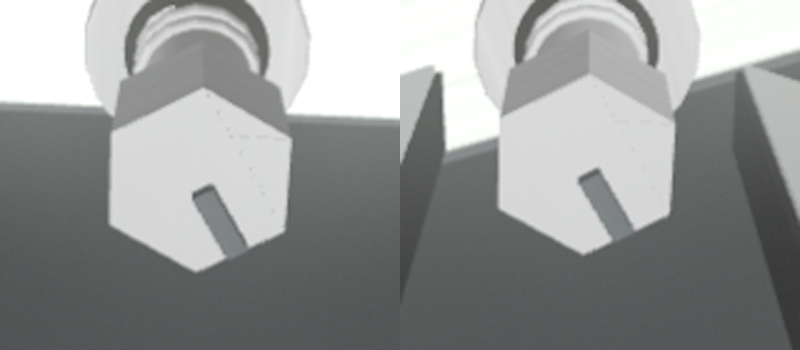

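After release the head is 69.6 px wide at row ≈326, down from 71.6 px at row ≈332. That puts its top at z ≈ 0.161, so lift is about 0 and the drop is confirmed. I'll lower, turn the open gripper back 60°, regrip, and turn forward.

Emit:
move_arm([
  [[0,0,3],[0,0,-10],0.2],
  [[0,0,6],[0,0,-20],0.2],
  [[0,0,7],[0,0,-30],0.2],
  [[0,0,7],[0,0,-40],0.2],
  [[0,0,7],[0,0,-50],0.2],
  [[0,0,7],[0,0,-60],0.2],
  [[0,0,7],[0,0,-60],0.2],
  [[0,0,7],[0,0,-60],-1],
  [[0,0,7],[0,0,-60],-1],
  [[0,0,7],[0,0,-60],-1],
  [[0,0,7],[0,0,-60],-1],
  [[0,0,7],[0,0,-60],-1],
])

```text
time: 11.38
tool_pos: [0.5348, 0.1508, 0.1304]
ee_rot: [-3.141, 0.0, -2.794]
wrist_force: [-0.2, 0.1, -0.2]
width: 0.0299
```

```bash
python3 s.py
```

```text
time 11.375
joint_positions [0.1731, 0.1262, 1.4774, -0.0004, 1.5379, -1.7457]
tool_pos [0.5348, 0.1508, 0.1304]
ee_rot [-3.1412, 0.0, -2.7936]
wrist_force [-0.2024, 0.0882, -0.2086]
wrist_torque [-0.0409, -0.1915, -0.0017]
width 0.0299
```

Emit:
move_arm([
  [[0,0,0],[0,0,8],-1],
  [[0,0,0.1],[0,0,16],-1],
  [[0,0,0.3],[0,0,24],-1],
  [[0,0,0.5],[0,0,32],-1],
  [[0,0,0.6],[0,0,40],-1],
  [[0,0,0.8],[0,0,48],-1],
  [[0,0,1.0],[0,0,56],-1],
  [[0,0,1.2],[0,0,64],-1],
  [[0,0,1.4],[0,0,72],-1],
  [[0,0,1.6],[0,0,80],-1],
  [[0,0,1.8],[0,0,88],-1],
  [[0,0,1.9],[0,0,96],-1],
  [[0,0,2.1],[0,0,104],-1],
  [[0,0,2.3],[0,0,112],-1],
  [[0,0,2.4],[0,0,120],-1],
  [[0,0,2.4],[0,0,120],-1],
])

```text
time: 13.38
tool_pos: [0.5345, 0.1504, 0.1277]
ee_rot: [-3.141, 0.001, 1.397]
wrist_force: [0.3, -2.3, -0.2]
width: 0.0298
```

```bash
python3 s.py
```

```text
time 13.375
joint_positions [0.1728, 0.1275, 1.4813, -0.0011, 1.5336, 0.3471]
tool_pos [0.5345, 0.1504, 0.1277]
ee_rot [-3.1412, 0.0013, 1.3966]
wrist_force [0.3264, -2.2908, -0.1837]
wrist_torque [-0.4249, -0.0726, -0.1042]
width 0.0298
```

Emit:
move_arm([
  [[0,0,0.2],[0,0,8],-1],
  [[0,0,0.4],[0,0,16],-1],
  [[0,0,0.5],[0,0,24],-1],
  [[0,0,0.7],[0,0,32],-1],
  [[0,0,0.9],[0,0,40],-1],
  [[0,0,1.1],[0,0,48],-1],
  [[0,0,1.2],[0,0,56],-1],
  [[0,0,1.4],[0,0,64],-1],
  [[0,0,1.6],[0,0,72],-1],
  [[0,0,1.8],[0,0,80],-1],
  [[0,0,2.0],[0,0,88],-1],
  [[0,0,2.1],[0,0,96],-1],
  [[0,0,2.2],[0,0,100],-1],
  [[0,0,2.2],[0,0,100],-1],
])

```text
time: 15.12
tool_pos: [0.5342, 0.1506, 0.1255]
ee_rot: [3.14, 0.001, -0.347]
wrist_force: [-1.3, -2.2, -0.3]
width: 0.0301
```

```bash
python3 s.py
```

```text
time 15.125
joint_positions [0.1731, 0.1286, 1.4845, -0.0006, 1.5299, 2.0913]
tool_pos [0.5342, 0.1506, 0.1255]
ee_rot [3.1404, 0.001, -0.3474]
wrist_force [-1.2924, -2.2385, -0.3272]
wrist_torque [-0.343, 0.2818, -0.1505]
width 0.0301
```

Torque is steady and there is no axial load, so the bolt is engaged at about 220° forward from the stopping point. Regripping 180° back for the rest.

Emit:
move_arm([
  [[0,0,0],[0,0,0],0.2],
  [[0,0,0],[0,0,0],0.2],
  [[0,0,0],[0,0,0],0.2],
  [[0,0,0],[0,0,0],0.2],
  [[0,0,0],[0,0,-10],0.2],
  [[0,0,0],[0,0,-20],0.2],
  [[0,0,0],[0,0,-30],0.2],
  [[0,0,0],[0,0,-40],0.2],
  [[0,0,0],[0,0,-50],0.2],
  [[0,0,0],[0,0,-60],0.2],
  [[0,0,0],[0,0,-70],0.2],
  [[0,0,0],[0,0,-80],0.2],
  [[0,0,0],[0,0,-90],0.2],
  [[0,0,0],[0,0,-90],0.2],
])

```text
time: 16.88
tool_pos: [0.5348, 0.1511, 0.1258]
ee_rot: [3.141, -0.0, 1.219]
wrist_force: [-0.9, 0.1, 0.1]
width: 0.0566
```

Emit:
move_arm([
  [[0,0,0],[0,0,-10],0.2],
  [[0,0,0],[0,0,-20],0.2],
  [[0,0,0],[0,0,-30],0.2],
  [[0,0,0],[0,0,-40],0.2],
  [[0,0,0],[0,0,-50],0.2],
  [[0,0,0],[0,0,-60],0.2],
  [[0,0,0],[0,0,-70],0.2],
  [[0,0,0],[0,0,-80],0.2],
  [[0,0,0],[0,0,-90],0.2],
  [[0,0,0],[0,0,-90],0.2],
  [[0,0,0],[0,0,-90],0.2],
])

```text
time: 18.25
tool_pos: [0.5347, 0.151, 0.1257]
ee_rot: [-3.142, 0.0, 2.788]
wrist_force: [-1.4, -0.5, 0.5]
width: 0.0563
```

```bash
python3 s.py; python3 - <<'E'
from h import *
o=status.get_obs()
im=viewer.snapshot("wrist")[...,::-1]
a=cv2.imread("pics/w3.png")[250:400,240:400];b=im[250:400,240:400]
cv2.imwrite("pics/w4c.png",np.hstack([cv2.resize(x,(400,375),interpolation=2) for x in(a,b)]))
c=cam("wrist",o)
for z in(.153,.157,.161):
  print(z,proj(c,(.5346,.1507,z)),401.4*.030/ (c[1].T@(np.array((.5346,.1507,z))-c[2]))[2])
E
```

```text
time 18.25
joint_positions [0.1732, 0.1286, 1.484, -0.0, 1.5289, -1.0442]
tool_pos [0.5347, 0.151, 0.1257]
ee_rot [-3.1416, 0.0, 2.7882]
wrist_force [-1.3814, -0.5298, 0.528]
wrist_torque [0.056, -0.0889, -0.0254]
width 0.0563
0.153 [312.62841334 333.22591255] -71.09543789885554
0.157 [312.55969088 338.04207385] -72.74182443328837
0.161 [312.4877101  343.08658277] -74.46627074154125
```

View pics/w4c.png

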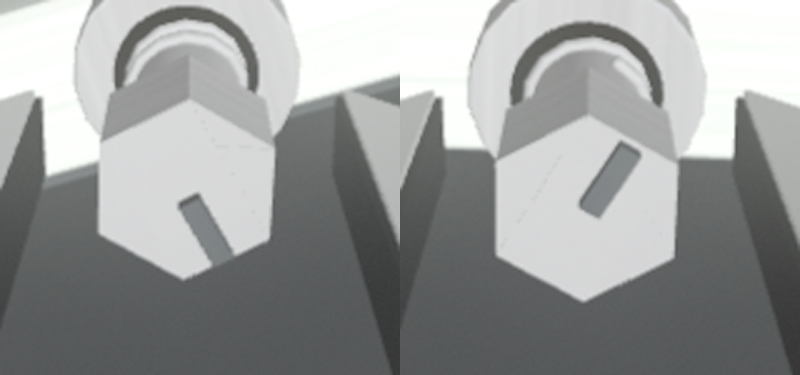

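The head is now about 72.4 px wide at row ≈333. That puts its top at z ≈ 0.156 and lift ≈ −0.005 (−4.6 mm expected), with the pads square to the flats. Another 150° (3.3 mm) remains.

Emit:
move_arm([
  [[0,0,0],[0,0,0],-1],
  [[0,0,0],[0,0,0],-1],
  [[0,0,0],[0,0,0],-1],
  [[0,0,0],[0,0,0],-1],
  [[0,0,0],[0,0,0],-1],
  [[0,0,0.2],[0,0,8],-1],
  [[0,0,0.4],[0,0,16],-1],
  [[0,0,0.5],[0,0,24],-1],
  [[0,0,0.7],[0,0,32],-1],
  [[0,0,0.9],[0,0,40],-1],
  [[0,0,1.1],[0,0,48],-1],
  [[0,0,1.2],[0,0,56],-1],
  [[0,0,1.4],[0,0,64],-1],
  [[0,0,1.6],[0,0,72],-1],
  [[0,0,1.7],[0,0,75],-1],
  [[0,0,1.7],[0,0,75],-1],
])

```text
time: 20.3
tool_pos: [0.5346, 0.1506, 0.1241]
ee_rot: [-3.142, 0.001, 1.483]
wrist_force: [-0.9, -2.2, 2.1]
width: 0.0298
```

Emit:
move_arm([
  [[0,0,0.2],[0,0,8],-1],
  [[0,0,0.4],[0,0,16],-1],
  [[0,0,0.5],[0,0,24],-1],
  [[0,0,0.7],[0,0,32],-1],
  [[0,0,0.9],[0,0,40],-1],
  [[0,0,1.1],[0,0,48],-1],
  [[0,0,1.2],[0,0,56],-1],
  [[0,0,1.4],[0,0,64],-1],
  [[0,0,1.6],[0,0,72],-1],
  [[0,0,1.7],[0,0,75],-1],
  [[0,0,1.7],[0,0,75],-1],
  [[0,0,1.7],[0,0,75],-1],
  [[0,0,1.7],[0,0,75],-1],
  [[0,0,1.7],[0,0,75],-1],
  [[0,0,1.7],[0,0,75],-1],
])

```text
time: 22.18
tool_pos: [0.5346, 0.1506, 0.1223]
ee_rot: [3.141, 0.0, 0.174]
wrist_force: [-1.2, -3.9, 0.9]
width: 0.0297
```

```bash
python3 s.py; python3 - <<'E'
from h import *
o=status.get_obs();print(np.abs(o["qvel"]).max())
im=viewer.snapshot("wrist")[...,::-1]
c=cam("wrist",o)
cv2.imwrite("pics/w5c.png",cv2.resize(im[250:400,240:400],(800,750)[:2],interpolation=2)[:600])
for z in(.149,.153,.157):
  print(z,proj(c,(.5346,.1507,z)),401.4*.030/ (c[1].T@(np.array((.5346,.1507,z))-c[2]))[2])
E
```

```text
time 22.175
joint_positions [0.173, 0.1304, 1.489, -0.0008, 1.5226, 1.57]
tool_pos [0.5346, 0.1506, 0.1223]
ee_rot [3.1408, 0.0004, 0.1738]
wrist_force [-1.1682, -3.8855, 0.9103]
wrist_torque [-0.9108, 0.2372, -0.0751]
width 0.0297
0.0011383553883092582
0.149 [317.30812666 330.51572314] -71.0570482588667
0.153 [317.37892344 335.256265  ] -72.70222314117161
0.157 [317.45307622 340.22152404] -74.42538469237634
```

View pics/w5c.png

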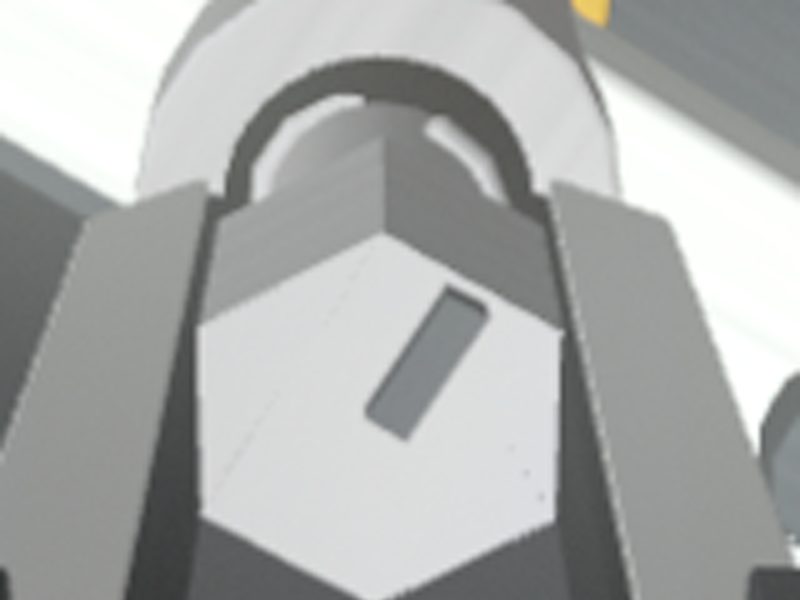

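The head is still square between the pads at the same place relative to the tool (72.4 px wide, row ≈333), and the tool went down 3.4 mm. That gives lift ≈ −0.008 with the grip held and everything still. Handing in.

```bash
python3 -c "
from bench import order;print(order.close_job())"; python3 s.py | tail -4
```

```text
the job is handed in; nothing more can be done
None
the job is handed in; nothing more can be done
```

The bolt is started about one full turn in the thread, and I handed the job in at about 22 s with the fingers still gripping its head. No verdict was reported.

- **Backward turn:** I gripped the head flat to flat and turned it about 160° anticlockwise. Vertical wrist force flipped from +2.3 N to −5.4 N between 130° and 160°, which is the bolt's weight coming onto the grip as the thread ends passed. After I let go, the wrist camera put the head top at about 161 mm, so lift was about 0 and the drop was confirmed.
- **Forward turn:** I turned it 220° and then 150° with one regrip. That is about 370° from where I stopped, or 340–370° from the drop itself.
- **Last checks:** Lift is about −8 mm, finger opening is 29.7 mm on the 30 mm head, the arm joints were still (0.001 rad/s) and the wrist load was about 4 N.
- **Where they disagreed:** In the last picture, head width gave a lift of −8.8 mm and head row gave −6.6 mm. Both are inside the −5.2 to −10.8 mm window, and tool travel since the previous picture gave about −8.3 mm.
- **Not checked:** I did not look again at the bottle, beaker and spanner. The tool's path was planned clear of them, and no wrist reading showed unexpected contact.

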